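# Find the hidden battery-door catch on a console dock

### The job

One of the five look-alike grey tiles in the flat top of the white console dock is the concealed catch of its battery door: feel across the tiles with a fingertip, find the one that gives, and press it in until the battery door springs open. Leave the door standing open, take the hand away from everything, and do not pick up or push aside the mug, the figurine, the stylus or the cartridge tray.

Things in the scene. Friction and masses are not known exactly. Their poses are not given: they have to be found in the camera images.
- dock: White plastic console dock fixed to the desk: a flat-topped box 170 (x) by 270 (y) by 45 mm high, with five grey tiles and a grey battery door in its top. Origin: centre of its underside; z up, x points away from the robot, y along the row of tiles (to the robot's left at yaw 0; yaw within 0.4 rad).
- tile_row (a point): Centre of the middle tile's top. Five look-alike grey tiles, 54 mm (dock x) by 46 mm (y) with 2 mm gaps, in a row at dock x = -30 mm, y = -96, -48, 0, 48, 96 mm; tops flush with the dock's top, 45 mm above the desk. Four are rigid. One, the catch, is a sprung key, in any of the five places, not to be told by looking.
- row_left (a point): Centre of the top of the +y end tile. How the sprung key feels: it sinks straight down, 6 mm at most, wherever on it one presses; starts to move at about 1.5 N, needs about 4.5 N at 5 mm and 5 N at 6 mm, and comes up again when let go. Pressed 4 mm down or more it draws the catch, and the door springs open by itself.
- row_right (a point): Centre of the top of the -y end tile (dock x = -30 mm, y = -96 mm, z = 45 mm).
- door (a joint): Angle (rad) of the battery door: 0 shut and caught, about 1.15 fully sprung open, where it stays by itself. Grey plate 72 mm (dock x = 13 to 85 mm) by 118 mm (y = -59 to 59 mm) in the dock's top behind the tiles, hinged along the dock's far edge (dock x = 83 mm, z = 32 mm); the edge next to the tiles swings up and away from them.
- door_edge (a point): Middle of the door's free edge (the one next to the tiles), on its upper face; shut it lies at dock x = 13 mm, 45 mm up; open about 60 mm higher.
- mug: Red ceramic mug turned over, 80 mm across, 92 mm high, handle on its own +y side; loose, beside the dock's right (-y) end. Origin: centre of the rim it stands on.
- figurine: White acrylic figurine with two ears on a black disc 52 mm across, about 97 mm high; loose, beside the dock's left (+y) end. Origin: centre of its underside.
- stylus: Aluminium stylus shaped like a small screwdriver, 122 mm long, 12 mm thick, lying on the desk between the dock and the robot. Origin: on its underside, 56 mm from the handle end; its x axis points to the tip.
- tray: Grey cartridge tray 90 (x) by 160 (y) by 28 mm with three game cartridges fixed in it; loose, on the far side of the dock. Origin: centre of its underside.

How it is judged:
At the end, for the whole second after the job is handed in: The battery door stands sprung open (joint above 0.9 rad), and the mug, figurine, stylus and tray are each within 20 mm of where they began (value of joint door above 0.9 rad and distance of each of mug, figurine, stylus, tray from where it was at the start of the episode below 0.02 m); the robot touches nothing.
It fails at once if the mug is lifted or shoved more than 20 mm from its place (distance of mug from where it was at the start of the episode above 0.02 m).
It fails at once if the figurine is lifted or shoved more than 20 mm from its place (distance of figurine from where it was at the start of the episode above 0.02 m).
It fails at once if the stylus is lifted or shoved more than 20 mm from its place (distance of stylus from where it was at the start of the episode above 0.02 m).
It fails at once if the cartridge tray is lifted or shoved more than 20 mm from its place (distance of tray from where it was at the start of the episode above 0.02 m).
It also fails if it takes over 48 s, if anything falls off the work surface, if the arm or the gripper's body presses on something with over 40 N, if the wrist force passes 120 N, or if a joint passes its speed limit or range.

### The arm

A 7-joint arm with a two-finger parallel gripper is mounted at the origin on the work surface. World frame = base frame: x ahead of the robot, y to its left, z up, the work surface at z = 0. Lengths are in m, angles in rad, forces in N, time in s.
With the tool pointing down it reaches from about 0.4 to 0.875 m from the base axis. Payload 19.3 kg.
Tool frame: the origin (TCP) lies at the very end of the fingers, on their centre line; the grasp point (between the pads) lies 19 mm behind it; z points along the fingers, y is the line along which they close (so a half turn about z gives the same grasp; the last joint's range is limited). The gripper opens to 85 mm and grips with 20 to 120 N. Pads are 22 mm wide; open, the fingers measure 114 mm over their backs; the gripper's body (76 mm by 85 mm) begins 54 mm behind the grasp point. The pads swing forward as they close: fully open they stand 13 mm farther back than shut.
Start: joints at [1.123, 0.521, -0.036, 1.599, 0.021, 1.021, -0.113], TCP at [0.231, -0.581, 0.231] pointing down, gripper open.
Joint ranges: [-2.91, 2.91], [-0.3, 2.13], [-1.5, 1.42], [0.17, 2.43], [-1.26, 4.41], [0.16, 1.93], [-2.52, 2.52]. Speed limits (rad/s): [1.89, 1.89, 2.39, 2.39, 3.01, 3.01, 3.01].

### API

Orientations are given as [roll, pitch, yaw] about the fixed x, y, z axes, in that order (R = Rz(yaw) Ry(pitch) Rx(roll)).
In Python, from workcell import bot gives the robot as it stands.
- The arm moves only by the tool carry_out, never from a script. Its argument "rows" is a list that holds one entry, the list of rows, each a list of 4 numbers: the shift along the tool's x, y, z in m, then the turn about the tool's z in degrees. In form: [[[x, y, z, twist], ...]]. A call has 1 to 12 rows; each row is the pose to reach, as a shift and turn from the pose commanded when the call began, along the tool's axes at that moment; what a row does not reach only later rows make up. A row lasts 1/12 s, in which the tool goes at most 41.7 mm and 7.16 degrees, less where a joint would pass 70% of its speed; a pose out of reach is approached as far as the arm can. A call with a gripper value outside its range is refused whole. "grip" is the finger opening in m, from 0 to 0.0854, set as the call begins (left out, the last holds). The fingers move at their own pace and stop on an object; "grip_force" is the grip in N (left out, the last holds). Time passes only in rows, so rows that repeat a pose let the fingers close. It gives the time, the measured TCP pose, the force, the opening and the grip force at its end, in the units of the state.
- bot.observe(): the state, without advancing time (a new reading comes with each control period).
- bot.grab_frame(name): name is "scene" or "top" or "wrist"; returns a dict with "pixels" (384x512x3 uint8, red, green, blue), "K" (3x3 intrinsics, pixels), "pose" (4x4, takes a point from camera to world coordinates). Camera axes: x right, y down, z forward; pixel columns grow to the right and rows downward; lengths in m; the calibration is good to about 2 mm. A picture is of the moment at which its call begins. There is no depth.
- bot.job_done(): hands the job in; it is judged then, once.
Trained networks look in a picture, given as the dict that the camera call returned (one of the last four; its "shot" number tells which), for a name from the list of things; names that differ only in an ending like _2 or _b are one class to them, and where a whole thing is asked for, a point or a joint stands for the part that bears it (a point fixed in the world has none). Each returns a list of dicts, best first, with "conf" (0 to 1); they miss things now and then, are a little off and sometimes report something else, mostly with a low value. They report only what shows in the picture. A call takes as long as a camera call.
- bot.look_for(picture, label): "position" ([column, row] in pixels, amid what is visible of it).
- bot.regions_of(picture, label): "region" (384x512 bool, what is visible of it) and "position" ([column, row] in pixels, amid what is visible of it).
- bot.spot_point(picture, label): "position" ([column, row] in pixels: a listed point, or the origin of a listed thing).
The state is a dict: "clock": time; "qpos": joint angles; "qd": joint speeds; "joint_efforts": joint torques, N m; "position": TCP position; "tool_rot": TCP orientation; "force": force on the tool from outside, world axes, zero at the start; "moment": the same for the moment, N m; "grip_width": finger opening in m; "finger_force": force on a finger pad.
Only numpy, scipy, OpenCV 4.12 (cv2) and the standard library are available. Lean on these libraries where they do the work, as an engineer would, in place of code of your own. Each camera call takes 0.05 s, during which the arm holds its last target. There are 200 camera calls.

## Working session

There is one attempt and no reset: what is moved stays moved. The work goes in short steps, Python scripts to look and compute and a tool call to move; the robot and the scene stay as the last step left them, time stands still between calls to the robot, and variables do not carry over. Pictures are saved under pics/ and viewed, at most 10 in all, crops included, and the job is handed in when it is done.

Besides the shell and the picture viewer there is one more tool, called after ">>>" as a command line: name --argument value ..., lists and objects as JSON in quotes. carry_out: Moves the arm, as the interface text tells. Its arguments: {"type":"object","properties":{"rows":{"type":"array","items":{"type":"array","items":{"type":"array","items":{"type":"number"}}}},"grip":{"type":"number"},"grip_force":{"type":"number"}},"required":["rows"]}

```bash
mkdir -p pics; cat > h.py <<'E'
import numpy as np, cv2
from workcell import bot
def ray(f,px,z):
    K=np.array(f["K"]);T=np.array(f["pose"])
    d=T[:3,:3]@np.linalg.solve(K,[px[0],px[1],1.]);o=T[:3,3]
    return o+d*(z-o[2])/d[2]
E
python3 - <<'E'
from h import *
s=bot.observe();print({k:np.round(s[k],3).tolist() for k in("clock","position","tool_rot","force","grip_width")})
ims=[]
for n in("scene","top"):
    f=bot.grab_frame(n);ims.append(f["pixels"])
    for l,z in(("tile_row",.045),("row_left",.045),("row_right",.045),("door_edge",.045),("dock",0),("mug",0),("figurine",0),("stylus",0),("tray",0)):
        r=bot.spot_point(f,l)[:1]
        for q in r: print(n,l,round(q["conf"],2),np.round(q["position"]),np.round(ray(f,q["position"],z),3))
for i,n in zip(ims,("scene","top")): cv2.imwrite(f"pics/{n}.png",i[:,:,::-1])
E
```

```text
{'clock': 0.0, 'position': [0.23, -0.581, 0.231], 'tool_rot': [-3.14, 0.0, 0.378], 'force': [0.177, 0.417, -0.425], 'grip_width': 0.085}
scene tile_row 0.59 [233. 208.] [ 0.549 -0.015  0.045]
scene row_left 0.81 [262. 179.] [0.523 0.077 0.045]
scene row_right 0.94 [195. 239.] [ 0.568 -0.11   0.045]
scene door_edge 0.75 [247. 217.] [ 0.584 -0.009  0.045]
scene dock 0.68 [243. 229.] [ 0.572 -0.01   0.   ]
scene mug 0.73 [169. 321.] [ 0.648 -0.216  0.   ]
scene figurine 0.61 [298. 166.] [0.507 0.193 0.   ]
scene stylus 0.67 [190. 199.] [ 0.444 -0.047  0.   ]
scene tray 0.94 [321. 269.] [0.73  0.045 0.   ]
top tile_row 0.77 [278. 213.] [ 0.536 -0.012  0.045]
top row_left 0.68 [240. 222.] [0.517 0.082 0.045]
top row_right 0.93 [315. 199.] [ 0.57  -0.103  0.045]
top door_edge 0.57 [273. 191.] [ 0.592 -0.001  0.045]
top dock 0.61 [272. 200.] [ 0.577 -0.     0.   ]
top mug 0.71 [355. 174.] [ 0.642 -0.215  0.   ]
top figurine 0.74 [242. 221.] [0.524 0.078 0.   ]
top stylus 0.51 [292. 252.] [ 0.446 -0.045  0.   ]
top tray 0.7 [256. 142.] [0.732 0.04  0.   ]
```

View pics/scene.png

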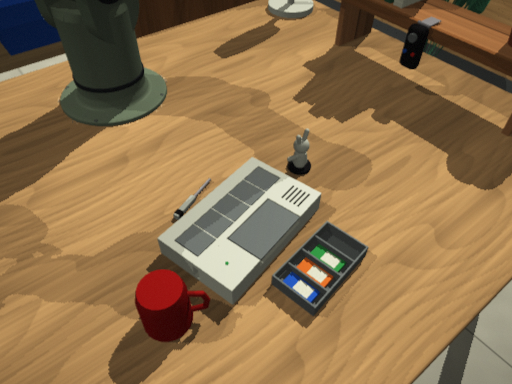

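View pics/top.png

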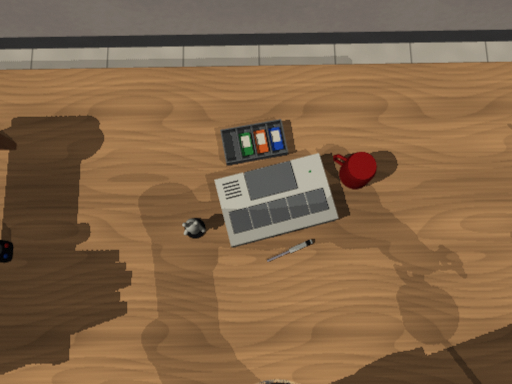

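The dock is at yaw ≈0.257, with tile centres at about (0.544, -0.013) + k·0.048·(-0.254, 0.967). The mug, figurine, stylus and tray match the network detections. In the top view the network put the figurine at (242, 221), but it is really at (195, 228). I'll close the fingers and move above the right end tile.

>>> carry_out --rows '[[[0.04, -0.026, 0, 2], [0.08, -0.052, 0, 4], [0.12, -0.078, 0, 6.9], [0.15, -0.1, 0, 6.9], [0.18, -0.12, 0, 6.9], [0.21, -0.14, 0, 6.9], [0.24, -0.158, 0, 6.9], [0.27, -0.177, 0, 6.9], [0.3, -0.196, 0, 6.9], [0.33, -0.216, 0, 6.9], [0.36, -0.236, 0, 6.9], [0.39, -0.256, 0, 6.9]]]' --grip 0

```text
clock: 2.0
position: [0.4994, -0.1976, 0.2315]
tool_rot: [3.141, -0.0, 0.257]
force: [1.1, 0.3, 0.6]
grip_width: -0.0001
finger_force: 0.0
```

```bash
cat > go.py <<'E'
from h import *
import sys
s=bot.observe();p=np.array(s["position"]);y=s["tool_rot"][2]
print(s["clock"],p.round(4),np.round(s["tool_rot"],3),"F",np.round(s["force"],2),s["grip_width"])
a=.257;X=np.array([np.cos(a),np.sin(a)]);Y=np.array([-np.sin(a),np.cos(a)])
for k in range(-2,3):
    d=np.array([.544,-.013])+k*.048*Y-.006*X-p[:2]
    print(k,"tool shift",(d@[np.cos(y),np.sin(y)]).round(4),(d@[np.sin(y),-np.cos(y)]).round(4),"down to top",(p[2]-.045).round(4))
E
python3 go.py
```

```text
2.0 [ 0.4994 -0.1976  0.2315] [ 3.141 -0.     0.257] F [1.1  0.26 0.63] -5.4773492717611156e-05
-2 tool shift 0.0841 -0.0711 down to top 0.1865
-1 tool shift 0.0841 -0.1191 down to top 0.1865
0 tool shift 0.0841 -0.1671 down to top 0.1865
1 tool shift 0.0841 -0.2151 down to top 0.1865
2 tool shift 0.0841 -0.2631 down to top 0.1865
```

>>> carry_out --rows '[[[0.03, -0.025, 0, 0], [0.06, -0.05, 0, 0], [0.084, -0.071, 0, 0], [0.084, -0.071, 0.035, 0], [0.084, -0.071, 0.07, 0], [0.084, -0.071, 0.105, 0], [0.084, -0.071, 0.135, 0], [0.084, -0.071, 0.16, 0], [0.084, -0.071, 0.175, 0], [0.084, -0.071, 0.178, 0], [0.084, -0.071, 0.178, 0], [0.084, -0.071, 0.178, 0]]]'

```text
clock: 3.0
position: [0.5623, -0.1092, 0.0542]
tool_rot: [3.141, -0.001, 0.257]
force: [0.6, 0.7, 0.1]
grip_width: -0.0001
finger_force: 0.0
```

```bash
python3 go.py; python3 -c "
from h import *
cv2.imwrite('pics/w1.png',bot.grab_frame('scene')['pixels'][120:320,110:400,::-1].repeat(2,0).repeat(2,1))"
```

```text
3.0 [ 0.5623 -0.1092  0.0542] [ 3.141e+00 -1.000e-03  2.570e-01] F [0.59 0.67 0.11] -8.585449714545571e-05
-2 tool shift 0.0008 -0.0017 down to top 0.0092
-1 tool shift 0.0008 -0.0497 down to top 0.0092
0 tool shift 0.0008 -0.0977 down to top 0.0092
1 tool shift 0.0008 -0.1457 down to top 0.0092
2 tool shift 0.0008 -0.1937 down to top 0.0092
```

View pics/w1.png

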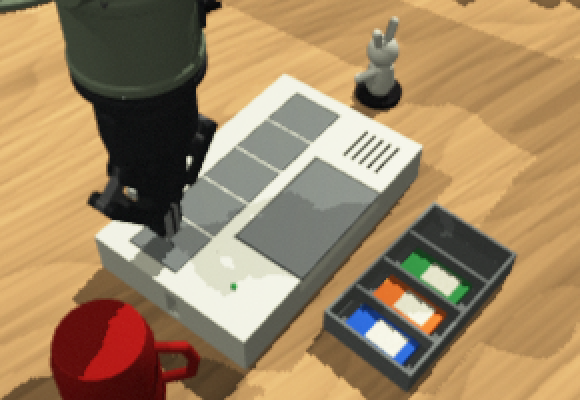

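The closed fingertip (crop pixel ~(172, 232)) is above the right end tile. I'll lower it gently.

>>> carry_out --rows '[[[0.001, -0.002, 0.003, 0], [0.001, -0.002, 0.006, 0], [0.001, -0.002, 0.008, 0], [0.001, -0.002, 0.009, 0], [0.001, -0.002, 0.01, 0], [0.001, -0.002, 0.011, 0], [0.001, -0.002, 0.011, 0], [0.001, -0.002, 0.011, 0]]]'

```text
clock: 3.72
position: [0.5625, -0.1069, 0.0449]
tool_rot: [3.141, -0.001, 0.257]
force: [-16.7, 3.9, 54.0]
grip_width: 0.0001
finger_force: 27.3
```

Right end tile is rigid: 54 N at z = 0.0449. On the next tile I'll press 1 mm shallower.

>>> carry_out --rows '[[[0, 0, -0.008, 0], [0, -0.016, -0.01, 0], [0, -0.032, -0.01, 0], [0, -0.048, -0.01, 0], [0, -0.048, -0.006, 0], [0, -0.048, -0.003, 0], [0, -0.048, -0.002, 0], [0, -0.048, -0.001, 0], [0, -0.048, -0.001, 0], [0, -0.048, -0.001, 0]]]'

```text
clock: 4.55
position: [0.5502, -0.0601, 0.0449]
tool_rot: [-3.141, -0.001, 0.257]
force: [-13.5, 10.1, 46.0]
grip_width: 0.0
finger_force: 22.7
```

Second tile is rigid too. On to the middle one, 0.5 mm shallower.

>>> carry_out --rows '[[[0, 0, -0.008, 0], [0, -0.016, -0.01, 0], [0, -0.032, -0.01, 0], [0, -0.048, -0.01, 0], [0, -0.048, -0.006, 0], [0, -0.048, -0.003, 0], [0, -0.048, -0.0015, 0], [0, -0.048, -0.0005, 0], [0, -0.048, -0.0005, 0], [0, -0.048, -0.0005, 0]]]'

```text
clock: 5.38
position: [0.538, -0.0148, 0.045]
tool_rot: [3.141, -0.0, 0.256]
force: [-12.3, 3.7, 37.8]
grip_width: -0.0003
finger_force: 19.2
```

Middle tile is rigid.

>>> carry_out --rows '[[[0, 0, -0.008, 0], [0, -0.016, -0.01, 0], [0, -0.032, -0.01, 0], [0, -0.048, -0.01, 0], [0, -0.048, -0.006, 0], [0, -0.048, -0.003, 0], [0, -0.048, -0.0015, 0], [0, -0.048, 0, 0], [0, -0.048, 0, 0], [0, -0.048, 0, 0]]]'

```text
clock: 6.22
position: [0.5257, 0.031, 0.0449]
tool_rot: [3.141, 0.0, 0.256]
force: [-12.3, 1.9, 39.4]
grip_width: 0.0001
finger_force: 19.4
```

Fourth tile is rigid, so the left end tile should be the catch.

>>> carry_out --rows '[[[0, 0, -0.008, 0], [0, -0.016, -0.01, 0], [0, -0.032, -0.01, 0], [0, -0.048, -0.01, 0], [0, -0.048, -0.006, 0], [0, -0.048, -0.003, 0], [0, -0.048, -0.0015, 0], [0, -0.048, 0, 0], [0, -0.048, 0, 0], [0, -0.048, 0, 0]]]'

```text
clock: 7.05
position: [0.5135, 0.0779, 0.0437]
tool_rot: [3.141, 0.0, 0.256]
force: [-0.2, -1.1, 1.6]
grip_width: 0.0002
finger_force: 0.7
```

The left end tile gives: z = 0.0437 at only 1.6 N. I'll press it a further 4 mm.

>>> carry_out --rows '[[[0, 0, 0.001, 0], [0, 0, 0.002, 0], [0, 0, 0.003, 0], [0, 0, 0.004, 0], [0, 0, 0.004, 0], [0, 0, 0.004, 0], [0, 0, 0.004, 0], [0, 0, 0.004, 0]]]'

```text
clock: 7.72
position: [0.5135, 0.0787, 0.0399]
tool_rot: [3.142, -0.0, 0.257]
force: [1.1, -3.9, 4.8]
grip_width: -0.0001
finger_force: 2.2
```

```bash
python3 -c "
from h import *
cv2.imwrite('pics/w2.png',bot.grab_frame('scene')['pixels'][120:320,110:400,::-1].repeat(2,0).repeat(2,1))"
```

```text
(no output)
```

View pics/w2.png

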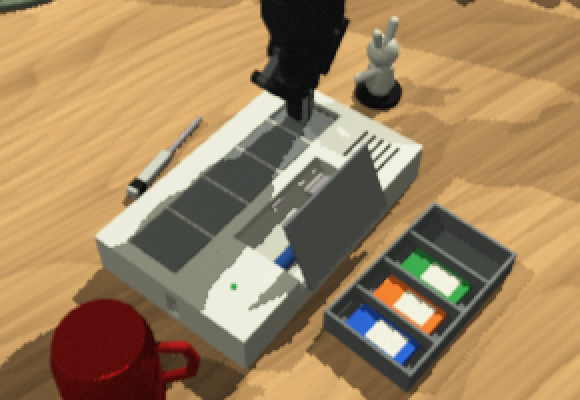

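The door stands open (crop ~(340, 215)) and the loose things are where they were. I'll withdraw straight up.

>>> carry_out --rows '[[[0, 0, -0.01, 0], [0, 0, -0.03, 0], [0, 0, -0.06, 0], [0, 0, -0.09, 0], [0, 0, -0.12, 0], [0, 0, -0.15, 0], [0, 0, -0.17, 0], [0, 0, -0.17, 0], [0, 0, -0.17, 0], [0, 0, -0.17, 0], [0, 0, -0.17, 0], [0, 0, -0.17, 0]]]'

```text
clock: 8.77
position: [0.5128, 0.0788, 0.2089]
tool_rot: [-3.141, 0.002, 0.258]
force: [-0.3, -0.3, 0.3]
grip_width: -0.0003
finger_force: 0.0
```

```bash
python3 -c "
from h import *
cv2.imwrite('pics/w3.png',bot.grab_frame('scene')['pixels'][120:350,110:400,::-1].repeat(2,0).repeat(2,1))"
```

```text
(no output)
```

View pics/w3.png

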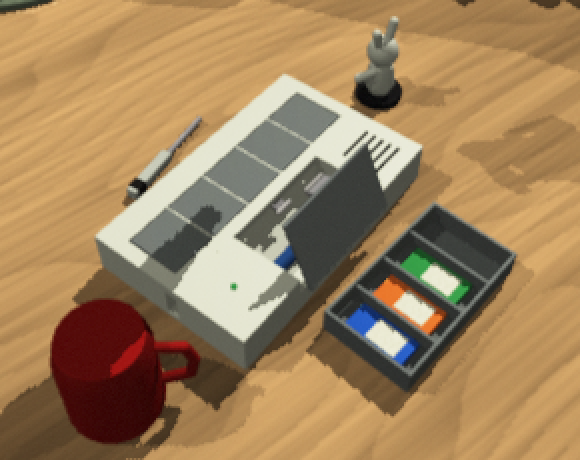

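The hand is clear, the door is still open (crop ~(340, 215)) and nothing else has moved.

```bash
python3 -c "
from h import *
print(bot.job_done())"
```

```text
the job is handed in; nothing more can be done
None
```

The catch was the left (+y) end tile; I pressed it in, the battery door sprang open and stayed open, the hand is clear, the mug, figurine, stylus and tray look unmoved in the last picture, and the job is handed in (no verdict was returned).

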